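# Tap-test the modules of a repaired power board

## Task

Tap-test the repaired power board with closed fingertips, gripping and lifting nothing: press the top of the blue relay lightly until it sinks about half a centimetre on its springy pins, let it come back up, then do the same to the black finned heat sink and last to the red capacitor. Press only one module at a time, never hard; do not touch the yellow transformer, and leave the loose things around as they are.

Things in the scene. Friction and masses are not known exactly. Their poses are not given: they have to be found in the camera images.
- board: Aluminium test fixture plate 250 x 310 x 12 mm with a green circuit board 200 x 210 mm on it (board top 16 mm above the table), fixed to the table. Origin: centre of the underside. Four module sockets stand on it in a 2 x 2 pattern, 94 mm apart along its x and 110 mm apart along its y; which module is in which place varies. Small flat chips on it stand no higher than 4 mm.
- relay_base: Grey square socket of the blue relay, 54 x 54 x 8 mm, fixed on the board; origin: centre of its underside. It carries the module, whose underside is 20 mm above this origin.
- relay_top (a point): Centre of the flat top of the blue relay: plain blue box on a thin black foot, 34 x 34 mm, 28 high. This point is 64 mm above the table at rest and moves with the module.
- relay (a joint): Downward travel of the blue relay: 0 at rest; grows to 0.010 m as the module is pushed straight down against its spring pins (600 N/m: 3 N at 5 mm, 6 N at the stop, hard beyond); springs back when let go; negative = pulled up out of its socket.
- heatsink_base: Grey square socket of the black heat sink, 54 x 54 x 8 mm, fixed on the board; origin: centre of its underside. It carries the module, whose underside is 20 mm above this origin.
- heatsink_top (a point): Centre of the flat top of the black heat sink: black finned heat sink, 46 x 42 mm, 34 high; fins so close that a fingertip rests on top of them. This point is 70 mm above the table at rest and moves with the module.
- heatsink (a joint): Downward travel of the black heat sink: 0 at rest; grows to 0.010 m as the module is pushed straight down against its spring pins (600 N/m: 3 N at 5 mm, 6 N at the stop, hard beyond); springs back when let go; negative = pulled up out of its socket.
- capacitor_base: Grey square socket of the red capacitor, 54 x 54 x 8 mm, fixed on the board; origin: centre of its underside. It carries the module, whose underside is 20 mm above this origin.
- capacitor_top (a point): Centre of the flat top of the red capacitor: upright red can with a bare aluminium top, 36 mm across (flat aluminium disc 31 mm), 48 high. This point is 84 mm above the table at rest and moves with the module.
- capacitor (a joint): Downward travel of the red capacitor: 0 at rest; grows to 0.010 m as the module is pushed straight down against its spring pins (600 N/m: 3 N at 5 mm, 6 N at the stop, hard beyond); springs back when let go; negative = pulled up out of its socket.
- transformer_base: Grey square socket of the yellow transformer, 54 x 54 x 8 mm, fixed on the board; origin: centre of its underside. It carries the module, whose underside is 20 mm above this origin.
- transformer_top (a point): Centre of the flat top of the yellow transformer: yellow winding block 30 x 38 mm in a dark core 44 x 14 mm, 34 high; NOT to be touched. This point is 70 mm above the table at rest and moves with the module.
- transformer (a joint): Downward travel of the yellow transformer: 0 at rest; grows to 0.010 m as the module is pushed straight down against its spring pins (600 N/m: 3 N at 5 mm, 6 N at the stop, hard beyond); springs back when let go; negative = pulled up out of its socket.
- screwdriver: Loose screwdriver, orange handle, 170 mm, lying on the +y margin of the fixture plate along its x; under 35 mm thick. Bystander.
- highlighter: Loose yellow pen with a green cap, 120 mm long, 17 mm thick, lying on the -y margin of the fixture plate along its x. Bystander.
- spool: Loose metal spool, 54 mm across, 40 high, upright on the bench left of the fixture. Bystander; origin: underside.
- jar: Loose closed jar, 48 mm across, 45 high, left of the fixture. Bystander; origin: underside.
- pliers: Loose pliers with red handles, about 160 mm long, 15 thick, right of the fixture. Bystander; origin: underside near the pivot.
- dish: Loose small steel dish, 70 mm across, 22 high, right of the fixture. Bystander; origin: underside.

How it is judged (in metres and radians):
On the way, in this order (a step that is already met when the one before it is completed fails the run):
1. the blue relay alone is pushed down at least 3 mm by the fingers (value of joint relay above 0.003 m and contact force between the fingers and relay_base above 0.5 N and value of joint each of heatsink, capacitor, transformer below 0.0015 m), for 0.05 s.
2. the blue relay is let go and has sprung back up (value of joint relay below 0.001 m and contact force between the fingers and relay_base below 0.05 N), for 0.05 s.
3. the black heat sink alone is pushed down at least 3 mm by the fingers (value of joint heatsink above 0.003 m and contact force between the fingers and heatsink_base above 0.5 N and value of joint each of relay, capacitor, transformer below 0.0015 m), for 0.05 s.
4. the black heat sink is let go and has sprung back up (value of joint heatsink below 0.001 m and contact force between the fingers and heatsink_base below 0.05 N), for 0.05 s.
5. the red capacitor alone is pushed down at least 3 mm by the fingers (value of joint capacitor above 0.003 m and contact force between the fingers and capacitor_base above 0.5 N and value of joint each of relay, heatsink, transformer below 0.0015 m), for 0.05 s.
At the end, for the whole second after the job is handed in: All four modules are back at rest height (within 1 mm) and every loose thing is within 15 mm of where it began (value of joint relay between -0.001 and 0.001 m and value of joint heatsink between -0.001 and 0.001 m and value of joint capacitor between -0.001 and 0.001 m and value of joint transformer between -0.001 and 0.001 m and distance of each of screwdriver, highlighter, spool, jar, pliers, dish from where it was at the start of the episode below 0.015 m); the robot touches nothing.
It fails at once if a module is pressed with more than 15 N (contact force between anything else and relay_base above 15 N or contact force between anything else and heatsink_base above 15 N or contact force between anything else and capacitor_base above 15 N).
It fails at once if two modules are pressed at once (value of joint each of relay, heatsink above 0.002 m or value of joint each of heatsink, capacitor above 0.002 m or value of joint each of relay, capacitor above 0.002 m).
It fails at once if the yellow transformer is touched or moved (contact force between anything else and transformer_base above 0.3 N or value of joint transformer above 0.0015 m).
It fails at once if a module is pulled up out of its socket by more than 3 mm (value of joint any of relay, heatsink, capacitor, transformer below -0.003 m).
It fails at once if a loose bystander is moved by more than 15 mm or lifted (distance of any of screwdriver, highlighter, spool, jar, pliers, dish from where it was at the start of the episode above 0.015 m).
It also fails if it takes over 38 s, if anything falls off the work surface, if the arm or the gripper's body presses on something with over 40 N, if the wrist force passes 120 N, or if a joint passes its speed limit or range.

## Robot

A 6-joint arm with a two-finger parallel gripper is mounted at the origin on the work surface. World frame = base frame: x ahead of the robot, y to its left, z up, the work surface at z = 0. Lengths are in m, angles in degrees, forces in N, time in s.
With the tool pointing down it reaches from about 0.425 to 0.95 m from the base axis. Payload 3.5 kg.
Tool frame: the origin (TCP) lies midway between the tips of the shut fingers; the grasp point (between the pads) lies pinch_z behind it (pinch_z is the distance from the TCP to the grasp point, in m); z points along the fingers, y is the line along which they close (so a half turn about z gives the same grasp; the last joint's range is limited). The gripper opens to 85 mm and grips with 20 to 120 N. Pads are 22 mm wide; open, the fingers measure 114 mm over their backs; the gripper's body (76 mm by 85 mm) begins 54 mm behind the grasp point. The pads swing forward as they close: fully open they stand 13 mm farther back than shut.
Start: joints at [-85.256, 16.404, 90.338, -0, 73.258, -8.594], TCP at [0.156, -0.657, 0.231] pointing down, gripper open.
Joint ranges: [-158.93, 158.93], [-51.34, 127.21], [12.03, 142.37], [-87.48, 267.48], [13.55, 161.25], [-162.69, 162.69]. Speed limits (degrees/s): [159.86, 159.86, 180, 180, 180, 180].

## Interface

Orientations are given as [roll, pitch, yaw] about the fixed x, y, z axes, in that order (R = Rz(yaw) Ry(pitch) Rx(roll)).
In Python, from workcell import * gives the robot as it stands.
- The arm moves only by the tool drive_tool, never from a script. Its argument "increments" is one flat list of numbers, 7 for each row, row after row: the shift along the tool's x, y, z in mm, then the turn, a rotation vector about the tool's x, y, z in rad, then the closure, from -1 (fully open) to 1 (shut), so that 0 is half open. A call has 1 to 20 rows; each row is the pose to reach, as a shift and turn from the pose commanded when the call began, along the tool's axes at that moment; what a row does not reach only later rows make up. A row lasts 1/10 s, in which the tool goes at most 50 mm and 8.59 degrees, less where a joint would pass 70% of its speed; a pose out of reach is approached as far as the arm can. A call with a gripper value outside its range is refused whole. The fingers move at their own pace and stop on an object; "newtons" is the grip in N (left out, the last holds). Time passes only in rows, so rows that repeat a pose let the fingers close. It gives the time, the measured TCP pose, the force, the opening and the grip force at its end, in the units of the state.
- read_state(): the state, without advancing time (a new reading comes with each control period).
- read_camera(name): name is "scene" or "top" or "wrist"; returns the picture (384x512x3 uint8, red, green, blue); there is no depth.
- get_calibration(name): a dict with "vertical_fov" (degrees; the focal length in pixels is half the picture's height over the tangent of half this angle, whatever the lens; pixels are square), "cx", "cy" (the principal point, pixels), "T" (4x4, takes a point from camera to world coordinates); the wrist camera has in their place "tool_from_camera" (4x4, takes a point from camera to tool coordinates, whose origin is the TCP and whose axes are the flange's). Camera axes: x right, y up, looking along -z (the intrinsics and any distortion apply to the point x, -y, -z); pixel columns grow to the right and rows downward; lengths in m; the calibration is good to about 2 mm. A picture is of the moment at which its call begins: read the wrist's pose just before it. get_calibration takes no time and is no camera call.
- close_job(): hands the job in; it is judged then, once.
The state is a dict: "clock": time; "qpos": joint angles; "dq": joint speeds; "joint_torque": joint torques, N m; "ee_pos": TCP position; "tool_rot": TCP orientation; "wrist_force": force on the tool from outside, world axes, zero at the start; "wrist_torque": the same for the moment, N m; "width": finger opening in m; "grip_force": force on a finger pad.
Only numpy, scipy, OpenCV 4.12 (cv2) and the standard library are available. Lean on these libraries where they do the work, as an engineer would, in place of code of your own. Each camera call takes 0.05 s, during which the arm holds its last target. There are 200 camera calls.

## Working session

There is one attempt and no reset: what is moved stays moved. The work goes in short steps, Python scripts to look and compute and a tool call to move; the robot and the scene stay as the last step left them, time stands still between calls to the robot, and variables do not carry over. Pictures are saved under pics/ and viewed, at most 10 in all, crops included, and the job is handed in when it is done.

Besides the shell and the picture viewer there is one more tool, called after "Emit:" in YAML: its name, and indented under it one key for each argument. drive_tool: Moves the arm, as the interface text tells. Its arguments: {"type":"object","properties":{"increments":{"type":"array"},"newtons":{"type":"number"}},"required":["increments"]}

```bash
mkdir -p pics; python3 - <<'E'
from workcell import *
import cv2
s=read_state(); print(s)
for n in("top","scene"):
    cv2.imwrite(f"pics/{n}0.png",read_camera(n)[:,:,::-1]); print(n,get_calibration(n))
print(get_calibration("wrist"))
E
```

```text
{'clock': 0.0, 'qpos': array([-8.52570700e+01,  1.64535129e+01,  9.04252863e+01, -1.57877519e-03,
        7.32579786e+01, -8.59607742e+00]), 'dq': array([ 0.0043321 ,  0.07667961, -0.00042729, -0.05543788,  0.03663035,
        0.07757513]), 'joint_torque': array([-4.73845228e-05, -4.05980551e+01, -2.92624623e+01, -1.67454859e-04,
        5.86918672e-03, -1.71398202e-06]), 'ee_pos': array([ 0.15567709, -0.65610966,  0.22992292]), 'tool_rot': array([-1.79864533e+02, -1.89500439e-02,  1.33394416e+01]), 'wrist_force': array([-0.0537643 , -0.29607363,  0.30671725]), 'wrist_torque': array([ 0.00126951, -0.01260402,  0.02699712]), 'grip_force': 0.0, 'width': 0.08550025780905188}
top {'vertical_fov': 43.71960919444329, 'cx': 259.75668998586764, 'cy': 196.90008375178175, 'T': array([[ 1.69007572e-02,  9.97868863e-01, -6.30245719e-02,
         4.86472602e-01],
       [-9.99856623e-01,  1.69332208e-02, -1.90428374e-05,
         6.68628802e-03],
       [ 1.04820674e-03,  6.30158575e-02,  9.98011975e-01,
         1.46179335e+00],
       [ 0.00000000e+00,  0.00000000e+00,  0.00000000e+00,
         1.00000000e+00]])}
scene {'vertical_fov': 52.82423382355323, 'cx': 257.6276727396879, 'cy': 191.25277850475277, 'T': array([[ 0.28363652, -0.74835304,  0.59959825,  1.32696647],
       [ 0.9588881 ,  0.21536687, -0.18479913, -0.24640442],
       [ 0.0091614 ,  0.62736341,  0.77867273,  1.02136738],
       [ 0.        ,  0.        ,  0.        ,  1.        ]])}
{'vertical_fov': 63.07559792085595, 'cx': 254.41817828056404, 'cy': 190.5487687499999, 'tool_from_camera': array([[-2.98869858e-04,  9.63599431e-01,  2.67350046e-01,
         6.74590041e-02],
       [ 9.99999831e-01,  4.21497857e-04, -4.01291450e-04,
        -9.13855789e-04],
       [-4.99371685e-04,  2.67349881e-01, -9.63599394e-01,
        -1.42004976e-01],
       [ 0.00000000e+00,  0.00000000e+00,  0.00000000e+00,
         1.00000000e+00]])}
```

View pics/top0.png

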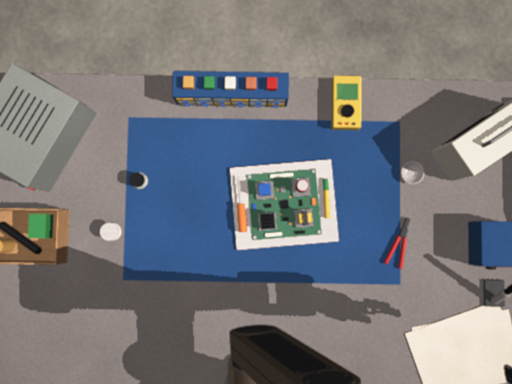

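View pics/scene0.png

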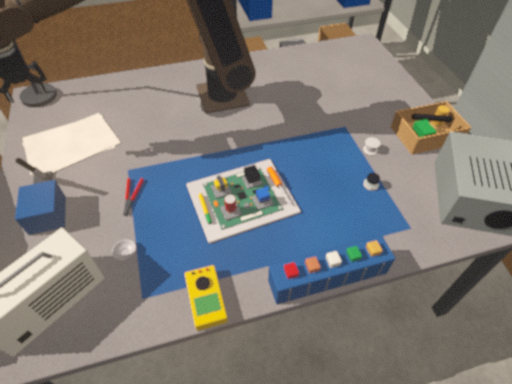

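The top view shows the plate with its corners near (230,167), (331,160), (338,241) and (236,249). The relay is at about (264,188), the capacitor at (303,185), the heat sink at (267,221) and the transformer at (304,217). The scene view agrees with this layout.

```bash
cat > h.py <<'E'
import numpy as np,cv2
from scipy.spatial.transform import Rotation as R
from workcell import *
def ray(c,T,u,v):
    f=192/np.tan(np.radians(c["vertical_fov"]/2))
    d=T[:3,:3]@np.array([(u-c["cx"])/f,-(v-c["cy"])/f,-1]); return T[:3,3],d
def onz(c,T,u,v,z):
    o,d=ray(c,T,u,v); return o+d*(z-o[2])/d[2]
def wristT(s):
    W=np.eye(4);W[:3,:3]=R.from_euler("xyz",s["tool_rot"],degrees=True).as_matrix();W[:3,3]=s["ee_pos"]
    return W@get_calibration("wrist")["tool_from_camera"]
def blob(m,near=None):
    n,l,st,c=cv2.connectedComponentsWithStats(m.astype(np.uint8))
    i=1+np.argmax(st[1:,4]); return c[i],st[i]
E
python3 - <<'E'
from h import *
im=cv2.cvtColor(cv2.imread("pics/top0.png"),cv2.COLOR_BGR2HSV).astype(int)
c=get_calibration("top");H,S,V=im[...,0],im[...,1],im[...,2]
roi=np.zeros(H.shape,bool);roi[155:252,226:342]=1
plate=((S<60)&(V>150)&roi)
g=cv2.findNonZero(plate.astype(np.uint8));r=cv2.minAreaRect(g);print("plate",r,onz(c,c["T"],*r[0],.012))
for p in cv2.boxPoints(r): print(onz(c,c["T"],*p,.012).round(3))
roi[:]=0;roi[172:240,252:322]=1
b,st=blob((H>100)&(H<125)&(S>120)&(V>90)&roi);print("relay",b,st,onz(c,c["T"],*b,.064))
for n,u,z in(("heat",(267,221),.07),("cap",(303,185),.084),("tr",(304,217),.07)):print(n,onz(c,c["T"],*u,z).round(3))
E
```

```text
plate ((284.0364074707031, 204.28347778320312), (82.97869110107422, 102.99127960205078), 85.1207275390625) [ 0.55684441 -0.06728474  0.012     ]
[0.667 0.101 0.012]
[ 0.699 -0.211  0.012]
[ 0.448 -0.234  0.012]
[0.416 0.075 0.012]
relay [264.18699187 189.03252033] [259 184  12  11 123] [ 0.59805478 -0.00587373  0.064     ]
heat [ 0.505 -0.016  0.07 ]
cap [ 0.61  -0.118  0.084]
tr [ 0.518 -0.123  0.07 ]
```

Plate size checks out (0.252 x 0.310 m, yaw about 6°), and the modules sit where the 94/110 mm pattern puts them. I'll shut the fingers and move above the board centre for a closer look.

Emit:
drive_tool:
  increments: [20,-18,0,0,0,0.01,1,50,-45,0,0,0,0.02,1,80,-72,0,0,0,0.03,1,110,-100,0,0,0,0.04,1,140,-127,0,0,0,0.05,1,170,-155,0,0,0,0.06,1,200,-182,0,0,0,0.07,1,230,-210,0,0,0,0.08,1,260,-237,0,0,0,0.09,1,290,-264,0,0,0,0.1,1,320,-292,0,0,0,0.11,1,350,-319,0,0,0,0.12,1,380,-346,0,0,0,0.13,1,410,-374,0,0,0,0.13,1,440,-401,0,0,0,0.13,1,470,-428,0,0,0,0.13,1,500,-456,0,0,0,0.13,1,520,-475,0,0,0,0.13,1,526,-480,0,0,0,0.13,1,526,-480,0,0,0,0.13,1]
  newtons: 20

```text
clock: 2.1
ee_pos: [0.5568, -0.0677, 0.2308]
tool_rot: [-180.0, 0.1, 6.0]
wrist_force: [0.2, -0.4, -0.9]
width: -0.0001
grip_force: 0.0
```

```bash
python3 - <<'E'
from h import *
s=read_state();print(s["clock"],s["ee_pos"],s["tool_rot"],s["width"],s["wrist_force"])
im=read_camera("wrist");cv2.imwrite("pics/w1.png",im[:,:,::-1])
np.save("w1.npy",wristT(s))
c=get_calibration("wrist");T=wristT(s);f=192/np.tan(np.radians(c["vertical_fov"]/2))
for n,p in dict(relay=(.598,-.007,.064),heat=(.505,-.017,.07),cap=(.6095,-.1175,.084),tr=(.516,-.1265,.07)).items():
    q=np.linalg.inv(T)@np.r_[p,1];print(n,c["cx"]+f*q[0]/-q[2],c["cy"]-f*q[1]/-q[2])
E
```

```text
2.1 [ 0.55679838 -0.06766237  0.23075457] [-1.79992812e+02  6.78375715e-02  6.00339341e+00] -0.00014162615629743168 [ 0.1916057  -0.36049709 -0.85898501]
relay 197.3023695126274 125.04880567946178
heat 200.9719150824135 218.06570490693167
cap 316.0205952790333 126.61530070365029
tr 307.8393903864729 218.4849409867661
```

View pics/w1.png

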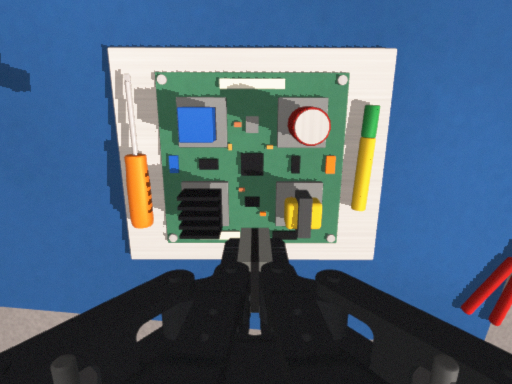

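The wrist view shows the relay at (197,125), the capacitor's disc at (309,127), the heat sink at (201,213) and the transformer at (303,214). The capacitor is about 7 px from the prediction, so I'll measure it properly.

```bash
python3 - <<'E'
from h import *
a=cv2.imread("pics/w1.png");im=cv2.cvtColor(a,cv2.COLOR_BGR2HSV).astype(int);T=np.load("w1.npy")
c=get_calibration("wrist");H,S,V=im[...,0],im[...,1],im[...,2]
def box(x0,x1,y0,y1):
    m=np.zeros(H.shape,bool);m[y0:y1,x0:x1]=1;return m
def rep(n,m,z):
    b,st=blob(m);l=cv2.connectedComponents(m.astype(np.uint8))[1]
    k=l[np.where(m)];i=np.bincount(k).argmax();r=cv2.minAreaRect(cv2.findNonZero((l==i).astype(np.uint8)))
    e=[onz(c,T,*p,z)[:2] for p in cv2.boxPoints(r)]
    print(n,b.round(1),st,"sides mm",(np.linalg.norm(e[0]-e[1])*1e3).round(1),(np.linalg.norm(e[1]-e[2])*1e3).round(1),"ctr",onz(c,T,*r[0],z).round(4))
rep("relay",(H>100)&(H<125)&(S>150)&(V>150)&box(170,230,95,155),.064)
rep("disc",(S<70)&(V>140)&box(280,335,100,150),.084)
rep("cap red",((H<8)|(H>172))&(S>120)&box(280,335,100,150),.08)
rep("heat",(V<60)&box(173,228,183,240),.07)
rep("tr",(H>20)&(H<32)&(S>150)&box(275,328,190,235),.068)
rep("pcb/white plate",(S<60)&(V>150)&box(100,400,40,265),.012)
rep("green",(H>60)&(H<90)&(S>100)&box(150,352,65,248),.016)
print(im[125,185],im[125,197],im[125,212])
E
```

```text
relay [196.1 123.9] [ 177  107   39   35 1282] sides mm 36.2 32.2 ctr [ 0.5989 -0.0057  0.064 ]
disc [311.6 126.3] [295 110  34  34 920] sides mm 29.5 29.4 ctr [ 0.6092 -0.1134  0.084 ]
cap red [302.6 122.3] [288 107  43  39 347] sides mm 38.0 34.3 ctr [ 0.6092 -0.1118  0.08  ]
heat [199.9 213.1] [ 177  188   45   51 2060] sides mm 44.1 54.3 ctr [ 0.5103 -0.0147  0.07  ]
tr [291.  212.8] [284 198  14  31 388] sides mm 13.2 32.8 ctr [ 0.5194 -0.1082  0.068 ]
pcb/white plate [253.4 133.7] [  108    47   289   213 20843] sides mm 250.6 305.7 ctr [ 0.5679 -0.0625  0.012 ]
green [252.7 146.7] [  157    73   191   169 14801] sides mm 196.3 203.6 ctr [ 0.5645 -0.0633  0.016 ]
[108 196 220] [108 196 222] [108 201 218]
```

The two views agree to about 4 mm, well inside the module tops. Next, above the relay.

Emit:
drive_tool:
  increments: [15,-18,0,0,0,0,1,35,-42,10,0,0,0,1,47,-56,40,0,0,0,1,47,-56,80,0,0,0,1,47,-56,115,0,0,0,1,47,-56,140,0,0,0,1,47,-56,152,0,0,0,1,47,-56,155,0,0,0,1,47,-56,155,0,0,0,1,47,-56,155,0,0,0,1]

```text
clock: 3.15
ee_pos: [0.5991, -0.0085, 0.0783]
tool_rot: [179.9, -0.2, 5.9]
wrist_force: [0.2, 0.9, 0.3]
width: -0.0001
grip_force: 0.0
```

```bash
python3 - <<'E'
from h import *
s=read_state();print(s["clock"],s["ee_pos"],s["tool_rot"],s["wrist_force"])
w=read_camera("wrist")[:,:,::-1];sc=read_camera("scene")[:,:,::-1]
z=cv2.resize(sc[120:260,150:330],None,fx=2.2,fy=2.74)
cv2.imwrite("pics/w2.png",np.hstack([cv2.resize(w,(400,384)),z[:384]]))
E
```

```text
3.15 [ 0.59913314 -0.0084929   0.07833907] [179.94129093  -0.1879083    5.86064517] [0.24138612 0.89615373 0.25080584]
```

View pics/w2.png

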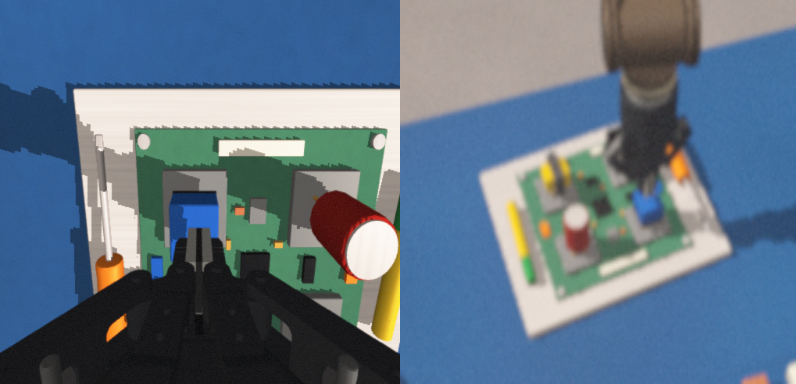

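The tip is over the relay, about 3 mm right of its centre. I'll correct that and press slowly.

Emit:
drive_tool:
  increments: [0,-2,4,0,0,0,1,0,-2,8,0,0,0,1,0,-2,11,0,0,0,1,0,-2,13,0,0,0,1,0,-2,15,0,0,0,1,0,-2,17,0,0,0,1,0,-2,17,0,0,0,1,0,-2,17,0,0,0,1]

```text
clock: 4.05
ee_pos: [0.5976, -0.0058, 0.0595]
tool_rot: [-180.0, 0.0, 5.9]
wrist_force: [-2.2, 0.2, 3.2]
width: 0.0001
grip_force: 1.3
```

Emit:
drive_tool:
  increments: [0,0,1,0,0,0,1,0,0,1,0,0,0,1,0,0,1,0,0,0,1]

```text
clock: 4.35
ee_pos: [0.5978, -0.0058, 0.0586]
tool_rot: [180.0, -0.0, 5.9]
wrist_force: [-1.4, 0.9, 3.5]
width: -0.0001
grip_force: 1.7
```

```bash
python3 - <<'E'
from h import *
s=read_state();print(s["clock"],s["ee_pos"],s["wrist_force"],s["grip_force"])
w=read_camera("wrist")[:,:,::-1];cv2.imwrite("pics/w3.png",w)
E
```

```text
4.35 [ 0.59781537 -0.00584573  0.05858311] [-1.38247674  0.92177456  3.53882226] 1.683507263660431
```

View pics/w3.png

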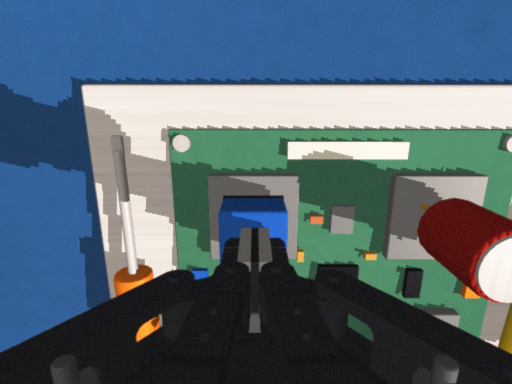

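Relay pressed: 5.4 mm at about 3.5 N, tip centred. Now release, lift and move 93 mm back to the heat sink.

Emit:
drive_tool:
  increments: [0,0,-3,0,0,0,1,0,0,-8,0,0,0,1,0,0,-15,0,0,0,1,0,0,-30,0,0,0,1,0,0,-50,0,0,0,1,-5,0,-60,0,0,0,1,-25,0,-60,0,0,0,1,-50,0,-60,0,0,0,1,-75,0,-60,0,0,0,1,-90,0,-60,0,0,0,1,-93,0,-50,0,0,0,1,-93,0,-35,0,0,0,1,-93,0,-27,0,0,0,1,-93,0,-25,0,0,0,1,-93,0,-25,0,0,0,1,-93,0,-25,0,0,0,1]

```text
clock: 6.0
ee_pos: [0.5057, -0.0155, 0.0837]
tool_rot: [180.0, -0.0, 5.9]
wrist_force: [-0.5, 0.9, -0.5]
width: 0.0
grip_force: 0.0
```

```bash
python3 - <<'E'
from h import *
s=read_state();print(s["clock"],s["ee_pos"],s["wrist_force"],s["grip_force"])
w=read_camera("wrist")[:,:,::-1];cv2.imwrite("pics/w4.png",w)
E
```

```text
6.0 [ 0.50571553 -0.01546019  0.0836836 ] [-0.48985926  0.91934659 -0.53572345] 0.0
```

View pics/w4.png

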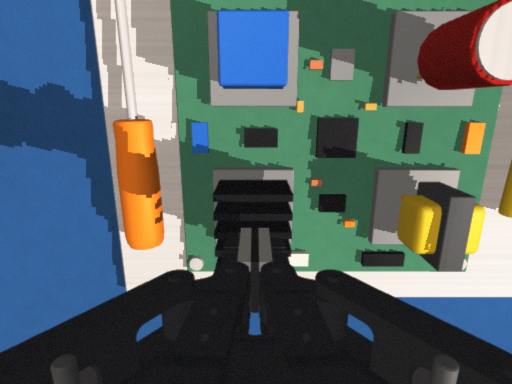

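The tip is centred laterally over the fins, columns 215–291 with the tip at 255. Pressing.

Emit:
drive_tool:
  increments: [0,0,5,0,0,0,1,0,0,9,0,0,0,1,0,0,12,0,0,0,1,0,0,14,0,0,0,1,0,0,16,0,0,0,1,0,0,18,0,0,0,1,0,0,19,0,0,0,1,0,0,19,0,0,0,1,0,0,19,0,0,0,1]

```text
clock: 6.95
ee_pos: [0.5049, -0.0153, 0.0644]
tool_rot: [-180.0, 0.0, 5.9]
wrist_force: [-2.9, 0.1, 2.7]
width: -0.0
grip_force: 1.7
```

Heat sink pressed: about 5.5 mm at about 3 N. Now release and cross diagonally at a safe height to the capacitor.

Emit:
drive_tool:
  increments: [0,0,-3,0,0,0,1,0,0,-8,0,0,0,1,0,0,-15,0,0,0,1,0,0,-35,0,0,0,1,0,0,-60,0,0,0,1,0,0,-70,0,0,0,1,10,12,-70,0,0,0,1,30,35,-70,0,0,0,1,50,60,-70,0,0,0,1,70,83,-70,0,0,0,1,85,101,-70,0,0,0,1,92,109,-65,0,0,0,1,93,110,-52,0,0,0,1,93,110,-40,0,0,0,1,93,110,-36,0,0,0,1,93,110,-36,0,0,0,1,93,110,-36,0,0,0,1]

```text
clock: 8.65
ee_pos: [0.6086, -0.1147, 0.1003]
tool_rot: [-180.0, 0.0, 5.9]
wrist_force: [-0.1, 0.9, 0.0]
width: -0.0001
grip_force: 0.0
```

```bash
python3 - <<'E'
from h import *
s=read_state();print(s["clock"],s["ee_pos"],s["wrist_force"],s["grip_force"])
w=read_camera("wrist")[:,:,::-1];cv2.imwrite("pics/w5.png",w)
E
```

```text
8.65 [ 0.60862384 -0.11465597  0.1003037 ] [-0.11404172  0.90799961  0.04922665] 0.0
```

View pics/w5.png

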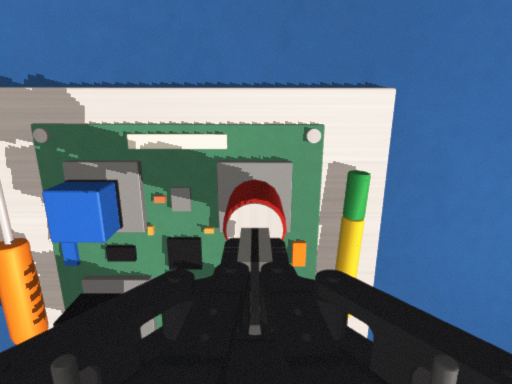

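The tip is centred on the capacitor's disc (columns 225–285, tip at 255). Pressing.

Emit:
drive_tool:
  increments: [0,0,6,0,0,0,1,0,0,11,0,0,0,1,0,0,14,0,0,0,1,0,0,16,0,0,0,1,0,0,18,0,0,0,1,0,0,20,0,0,0,1,0,0,21,0,0,0,1,0,0,21,0,0,0,1,0,0,21,0,0,0,1]

```text
clock: 9.6
ee_pos: [0.6088, -0.1152, 0.0796]
tool_rot: [-180.0, 0.0, 5.9]
wrist_force: [-2.5, 0.7, 3.8]
width: -0.0001
grip_force: 1.4
```

Pressed about 4.5 mm at 3–4 N. I'll add 1 mm for margin, then lift clear.

Emit:
drive_tool:
  increments: [0,0,1,0,0,0,1,0,0,1,0,0,0,1,0,0,-3,0,0,0,1,0,0,-8,0,0,0,1,0,0,-15,0,0,0,1,0,0,-35,0,0,0,1,0,0,-65,0,0,0,1,0,0,-100,0,0,0,1,0,0,-130,0,0,0,1,0,0,-150,0,0,0,1,0,0,-150,0,0,0,1,0,0,-150,0,0,0,1]

```text
clock: 10.8
ee_pos: [0.6088, -0.1153, 0.2292]
tool_rot: [180.0, -0.0, 5.9]
wrist_force: [-0.4, 1.0, -0.5]
width: -0.0
grip_force: 0.0
```

```bash
python3 - <<'E'
from h import *
s=read_state();print(s["clock"],s["ee_pos"],s["wrist_force"],s["dq"].round(2))
cv2.imwrite("pics/w6.png",read_camera("wrist")[:,:,::-1])
E
```

```text
10.8 [ 0.60884223 -0.1152794   0.22921137] [-0.44159422  0.96408938 -0.51173618] [0.05 1.56 2.11 0.05 0.2  0.03]
```

View pics/w6.png

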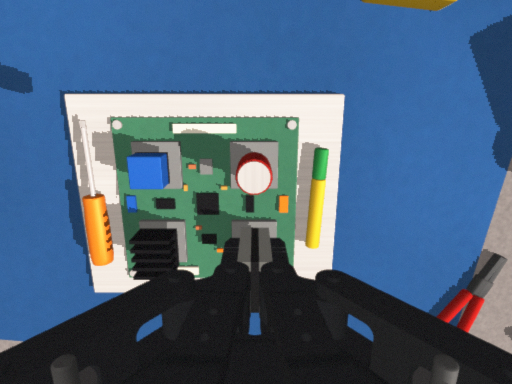

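The picture shows the relay (148,170), heat sink (155,252) and capacitor (254,173) all up, the screwdriver and pen in place, and the arm clear of everything.

```bash
python3 -c "
from workcell import *
print(close_job())"
```

```text
the job is handed in; nothing more can be done
None
```

I pressed the relay, heat sink and capacitor in that order, each about 5 mm by tool position at 3–4 N, then released them and handed the job in; the system gave no verdict, but the last picture shows all three back up, the screwdriver and pen in place and the arm clear.

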